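# Hang the tube rack on the retracting hook to drain

## Robot

A 7-joint arm with a two-finger parallel gripper is mounted at the origin on the work surface. World frame = base frame: x ahead of the robot, y to its left, z up, the work surface at z = 0. Lengths are in m, angles in rad, forces in N, time in s.
With the tool pointing down it reaches from about 0.35 to 0.9 m from the base axis. Payload 7.2 kg.
Tool frame: the origin (TCP) lies at the very end of the fingers, on their centre line; the grasp point (between the pads) lies 19 mm behind it; x points along the fingers, y is the direction in which the jaws open and shut, and the axes are right-handed (so a half turn about x gives the same grasp; the last joint's range is limited). The gripper opens to 88 mm and grips with 3 to 60 N. Pads are 20 mm wide; open, the fingers measure 115 mm over their backs; the gripper's body (75 mm by 178 mm) begins 61 mm behind the grasp point.
Start: joints at [1.278, 0.411, -0.013, 1.596, 0.006, 1.134, -0.082], TCP at [0.139, -0.609, 0.223] pointing down, gripper open.
Joint ranges: [-2.95, 2.95], [-0.29, 1.99], [-1.47, 1.44], [0.14, 2.54], [-1.03, 4.17], [0.13, 1.85], [-2.86, 2.86]. Speed limits (rad/s): [2.39, 2.39, 3.01, 3.01, 3.14, 3.14, 3.14].

## Interface

Orientations are given as a 3x3 rotation matrix whose columns are the frame's x, y, z axes.
In Python, from station import manip, fingers, viewer, order, get_time, get_joint_positions, get_dq, get_joint_efforts, get_tcp_pos, get_eef_rot, get_contact_force, get_moment, get_grip_width gives the robot as it stands. Calls block until the motion is done:
- manip.reach(position, orientation): joint-space move of the TCP to a pose.
- manip.servo_line(position, ori=None, v=0.15): straight line of the TCP; ori=None keeps the orientation; v is the mean speed in m/s.
- manip.move_joints(angles): joint-space move.
- fingers.gripper_to(opening, strength=None): opening from 0.0 (shut) to 1.0 (fully open); strength is the grip in N (None keeps the last); returns when the fingers have stopped.
- manip.hold(seconds).
- manip.ik(position, orientation): joint angles nearest the present ones, or None.
- viewer.read_camera(name): name is "scene" or "top" or "wrist"; returns a dict with "color" (384x512x3 uint8, red, green, blue), "z_map" (384x512 float32, m along the optical axis (not along the pixel's ray), 0 where there is no reading), "mtx" (3x3 intrinsics, pixels), "rvec" (rotation vector, rad) and "tvec" (3), from world to camera coordinates, as OpenCV has them; the wrist camera has in their place "hand_eye" (4x4, takes a point from camera to tool coordinates, whose origin is the TCP and whose axes are the tool frame's). Camera axes: x right, y down, z forward; pixel columns grow to the right and rows downward; lengths in m; the calibration is good to about 2 mm. A picture is of the moment at which its call begins: read the wrist's pose just before it.
A pose or a line that the arm cannot do raises manip.MotionError and nothing moves.
- order.finish_job(): hands the job in, once; it reports no verdict.
Readings, each from a call of its own:
- get_time(): time.
- get_joint_positions(): joint angles.
- get_dq(): joint speeds.
- get_joint_efforts(): joint torques, N m.
- get_tcp_pos(): TCP position.
- get_eef_rot(): TCP orientation.
- get_contact_force(): force on the tool from outside, world axes, zero at the start.
- get_moment(): the same for the moment, N m.
- get_grip_width(): opening from 0.0 (shut) to 1.0 (fully open).
Only numpy, scipy, OpenCV 4.12 (cv2) and the standard library are available. Lean on these libraries where they do the work, as an engineer would, in place of code of your own. Each camera call takes 0.05 s, during which the arm holds its last target. There are 200 camera calls.

## Task

Lift the tube rack out of the rinse pan with the stand's sprung hook and leave it hanging to drain, at rest, over the middle of the round drip dish: pull the hook down, run it under the rack's handle from the hook's open side, let it rise gently under control all the way up, never letting it fly up, then swing the arm over. Work only the hook and its arm: do not touch the rack with the fingers, do not tip it over, and leave the bottle, beaker and tip box alone.

Things in the scene. Friction and masses are not known exactly. Their poses are not given: they have to be found in the camera images.
- column_axis (a point): Balancer stand: an upright steel pole (22 mm thick, with a round reel housing 68 mm across at its top, from 341 to 409 mm high) on a fixed grey foot 130 x 120 x 14 mm. This point is on the pole's axis at the top of the foot. A sleeve slides up and down the pole, and a flat aluminium arm (16 mm wide, 14 mm thick) reaches out from it level for 210 mm and swings round the pole.
- slide (a joint): How far the sleeve, arm, cup and hook are pulled down, m: 0 fully up, where a spring holds it; 0.125 at the lower stop. Pushing the arm down takes about 9 N at the top, rising to about 14 N at the bottom, less about 3 N when the rack hangs on it; let go when low, it flies up.
- swing (a joint): Angle of the arm about the pole, rad, range -1.6 to 1.6; at 0 the arm points along the foot's own -x (roughly towards the robot); grows clockwise seen from above, the way the hook's tip points. Light friction holds it where it is left; it swings with about 1 N at the cup.
- cup (a point): Black round cup on top of the arm's end, 210 mm from the pole axis, for pushing the arm with closed fingertips: 54 mm wide inside at the rim (44 mm at its floor), 15 mm deep. This point is the centre of the cup's floor (about 0.314 m high when the hook is up), straight above the hook's throat.
- hook: Steel J-shaped hook of 8 mm wire, fixed below the arm's end under the cup. Origin: the bottom of its throat, where a hung handle rests, 111 mm below the cup's floor and 93 mm below the arm's underside. Own z up; own y points from the shank to the upturned tip (along the arm's swing, clockwise about the pole seen from above). Shank 14 mm to -y, tip 15 mm to +y; the open throat is 20 mm wide, the tip tops out 24 mm above the origin, the wire's underside is 8 mm below it.
- rack: Loose plastic tube rack full of capped tubes, 100 (x) x 56 (y) x 59 mm high, about 0.28 kg, standing in the rinse pan (3 mm floor). Origin: centre of its underside, z up. Its steel wire handle (6 mm wire) stands in its x-z plane: uprights at x = -46 and +46 mm up to 104 mm, then sloping up to a peak in the middle.
- bail (a point): Underside of the peak of the rack's wire handle, 140 mm above the rack's underside: what goes into the hook's throat. The handle drops 0.85 mm per mm to either side of it; the space below it down to the tube caps (59 mm) is free. The handle lies roughly below the circle that the hook swings on (up to about 18 mm nearer or farther), its plane up to about 50 degrees off the arm's direction. With the hook up, hook and arm pass clear over the handle.
- pan: Fixed rectangular stainless rinse pan, 160 x 120 x 26 mm high; origin: centre of its underside. It may be on either side of the drip dish.
- dish_centre (a point): Centre of the floor of the round white drip dish, 164 mm across, 14 mm high, fixed. It lies roughly below the circle the hook swings on, 15 mm or so nearer or farther. The hung rack swings like a short pendulum and takes about 3 to 6 s to come to rest once the arm stands still.
- reagent_bottle: Bystander: loose amber bottle, 60 mm across, 130 mm high; origin under its centre.
- beaker: Bystander: loose white beaker, 72 mm across, 85 mm high; origin under its centre.
- tip_box: Bystander: loose red open box with compartments, 110 x 80 x 50 mm high; origin under its centre.

How it is judged:
By the outcome, as a careful person would: the job done as asked, in the order asked, and still so for the second after the job is handed in, with the robot touching nothing.
It also fails if it takes over 72 s, if anything falls off the work surface, if the arm or the gripper's body presses on something with over 40 N, if the wrist force passes 120 N, or if a joint passes its speed limit or range.

## Working session

There is one attempt and no reset: what is moved stays moved. The work goes in short steps, each a Python script; the robot and the scene stay as the last script left them, time stands still between calls to the robot, and variables do not carry over. Pictures are saved under pics/ and viewed, about 8 in all and at most 12, crops included, and the job is handed in when it is done.

```bash
ls; mkdir -p pics
cat > h.py <<'E'
import numpy as np, cv2
from station import *
def cam(n):
    d=viewer.read_camera(n); return d
def pts(d):
    z=d["z_map"]; K=d["mtx"]; v,u=np.indices(z.shape)
    c=np.stack([(u-K[0,2])/K[0,0]*z,(v-K[1,2])/K[1,1]*z,z],-1)
    R=cv2.Rodrigues(np.array(d["rvec"]))[0]; t=np.array(d["tvec"]).ravel()
    return (c-t)@R
def ray(d,u,v,zp):
    K=d["mtx"];R=cv2.Rodrigues(np.array(d["rvec"]))[0]; t=np.array(d["tvec"]).ravel()
    o=-R.T@t; r=R.T@np.linalg.inv(K)@np.array([u,v,1.]); return o+r*(zp-o[2])/r[2]
def save(d,n): cv2.imwrite("pics/"+n,d["color"][:,:,::-1])
E
python3 - <<'E'
from h import *
import pickle
for n in("scene","top"):
    d=cam(n); save(d,n+".png"); pickle.dump(d,open(n+".pkl","wb"))
    R=cv2.Rodrigues(np.array(d["rvec"]))[0]; print(n,-R.T@np.array(d["tvec"]).ravel(),R[2],d["mtx"][0,0])
print(get_time())
E
```

```text
pics
scene [ 1.00406953 -0.87786901  1.10749195] [-0.3425288   0.64695149 -0.68126925] 375.16811488752455
top [0.47761326 0.00624422 1.53145937] [ 0.05459665 -0.00588925 -0.99849112] 464.2610738887954
0.1
```

View pics/scene.png

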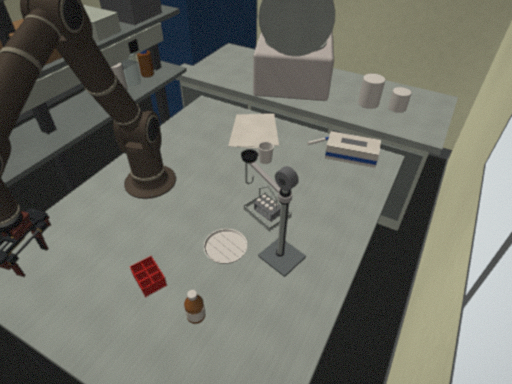

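View pics/top.png

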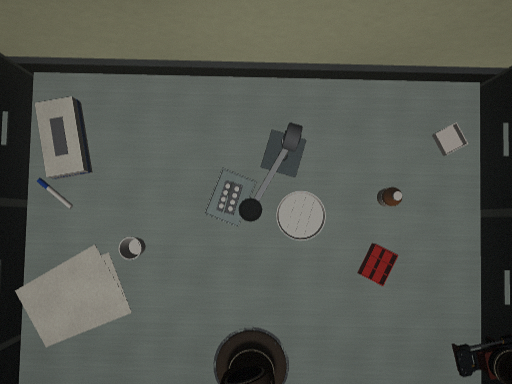

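Scene view: the stand with its arm up, the cup at (249,156), the rack in the pan at (267,207) and the dish at (226,246). Top view: the reel is at (292,135), the cup at (250,209), the rack at (231,196) and the dish at (301,215). +x is up in the image, so the tip points left, towards the rack. Next I'll get numbers and a crop.

Run:
```python
from h import *
import pickle
S=pickle.load(open("scene.pkl","rb"));T=pickle.load(open("top.pkl","rb"))
P=pts(T);Q=pts(S)
def comp(P,d,name,m):
    w=P[m]; print(name,len(w),np.median(w,0).round(4),w.min(0).round(3),w.max(0).round(3))
tp=P[100:250,190:340]; 
reg=np.zeros(P.shape[:2],bool);reg[100:250,190:340]=1
z=P[...,2]
comp(P,T,"reel",reg&(z>.39)); comp(P,T,"cuprim/arm",reg&(z>.28)&(z<.36))
hsv=cv2.cvtColor(T["color"],cv2.COLOR_RGB2HSV)
# cup: dark circle
m=((T["color"].max(2)<45)&reg&(z>.28)&(z<.36)).astype(np.uint8)
n,l,st,c=cv2.connectedComponentsWithStats(m)
for i in range(1,n):
    if st[i,4]>50: print("cup",st[i],c[i],ray(T,*c[i],.329),np.median(z[l==i]))
# dish
m=(reg&(T["color"].min(2)>130)&(z<.05)).astype(np.uint8); m=cv2.morphologyEx(m,cv2.MORPH_CLOSE,np.ones((7,7)))
cs=max(cv2.findContours(m,0,2)[0],key=cv2.contourArea); e=cv2.fitEllipse(cs); print("dish",e,ray(T,*e[0],.014),np.median(z[m>0]))
for n,d,b in(("scT",T,(110,240,190,320)),("scS",S,(140,280,190,310))):
    a=d["color"][b[0]:b[1],b[2]:b[3],::-1]; a=cv2.convertScaleAbs(a,alpha=1.5); cv2.imwrite(f"pics/{n}.png",cv2.resize(a,None,fx=4.5 if n=='scT' else 4.2,fy=4.5 if n=='scT' else 4.2,interpolation=cv2.INTER_CUBIC))
def hist(P,sl,lo,hi):
    w=P[sl].reshape(-1,3);w=w[(w[:,2]>lo)&(w[:,2]<hi)];return w
w=hist(P,(slice(160,235),slice(195,265)),.04,.16); print("rack pts",len(w),np.histogram(w[:,2],12))
w=hist(P,(slice(160,235),slice(195,265)),.075,.16); print(w.round(3)[:40])
w=hist(Q,(slice(180,230),slice(235,300)),.075,.16); w=w[w[:,0]<.62];print(w.round(3)[:60])
```

```text
reel 441 [ 0.6726 -0.0829  0.4055] [ 0.478 -0.11   0.39 ] [0.713 0.006 1.531]
cuprim/arm 791 [ 0.5219 -0.0059  0.3121] [ 0.47  -0.083  0.289] [0.691 0.041 0.334]
cup [239 198  23  23 407] [249.93611794 209.35872236] [0.49780667 0.01278373 0.329     ] 0.3151699636138528
dish ((300.65814208984375, 214.13198852539062), (45.17023468017578, 49.114898681640625), 85.7476577758789) [ 0.4909641  -0.15150851  0.014     ] 0.003662012899575665
rack pts 520 (array([274,  48, 133,   1,   0,   2,   0,  10,  12,  11,  16,  13]), array([0.04011519, 0.04914753, 0.05817987, 0.06721221, 0.07624455,
       0.08527689, 0.09430923, 0.10334156, 0.1123739 , 0.12140624,
       0.13043858, 0.13947092, 0.14850326]))
[[0.588 0.071 0.106]
 [0.588 0.068 0.105]
 [0.584 0.071 0.109]
 [0.585 0.068 0.105]
 [0.581 0.074 0.114]
 [0.581 0.071 0.115]
 [0.583 0.069 0.086]
 [0.577 0.073 0.118]
 [0.578 0.07  0.115]
 [0.574 0.073 0.119]
 [0.574 0.07  0.118]
 [0.571 0.076 0.125]
 [0.571 0.073 0.12 ]
 [0.568 0.076 0.126]
 [0.568 0.073 0.125]
 [0.565 0.079 0.124]
 [0.564 0.075 0.131]
 [0.562 0.079 0.127]
 [0.561 0.075 0.129]
 [0
[... 789 characters left out ...]
0.141]
 [0.552 0.079 0.142]
 [0.497 0.093 0.101]
 [0.549 0.077 0.137]
 [0.552 0.079 0.137]
 [0.497 0.094 0.095]
 [0.551 0.081 0.13 ]
 [0.557 0.078 0.135]
 [0.498 0.092 0.092]
 [0.559 0.074 0.134]
 [0.56  0.08  0.129]
 [0.499 0.091 0.087]
 [0.559 0.075 0.128]
 [0.563 0.074 0.131]
 [0.498 0.092 0.081]
 [0.566 0.07  0.13 ]
 [0.568 0.074 0.127]
 [0.57  0.071 0.125]
 [0.571 0.068 0.124]
 [0.574 0.071 0.122]
 [0.576 0.067 0.121]
 [0.578 0.072 0.118]
 [0.577 0.066 0.117]
 [0.579 0.07  0.115]
 [0.579 0.07  0.11 ]
 [0.584 0.069 0.113]
 [0.585 0.067 0.109]
 [0.585 0.068 0.103]
 [0.59  0.067 0.107]
 [0.587 0.064 0.102]
 [0.587 0.064 0.097]
 [0.586 0.067 0.089]
 [0.586 0.068 0.082]
 [0.586 0.07  0.075]]
```

View pics/scT.png

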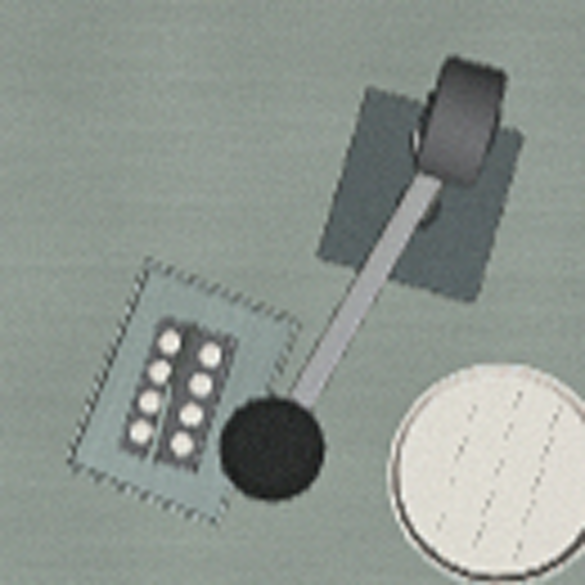

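View pics/scS.png

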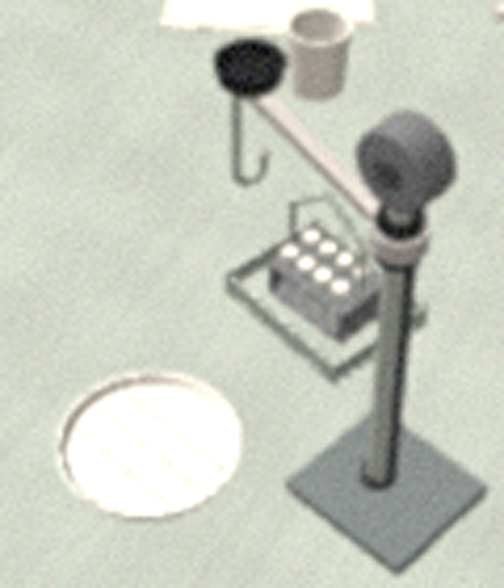

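Both crops agree on the layout. The hook hangs with its tip on the +y side, facing the rack, and the handle stands roughly in line with the arm. The cup is on the dish side of the handle. Next I'll fit the pole, handle and cup more tightly.

Run:
```python
from h import *
import pickle
from scipy.optimize import least_squares
S=pickle.load(open("scene.pkl","rb"));T=pickle.load(open("top.pkl","rb"))
P=pts(T);Q=pts(S)
w=Q.reshape(-1,3); w=w[(w[:,0]>.56)&(w[:,0]<.72)&(w[:,1]>-.14)&(w[:,1]<0)&(w[:,2]>.04)&(w[:,2]<.26)]
f=least_squares(lambda p:np.hypot(w[:,0]-p[0],w[:,1]-p[1])-.011,w[:,:2].mean(0),loss='soft_l1',f_scale=.002)
print("pole scene fit",len(w),f.x,np.abs(f.fun).mean())
for n,X,d in(("T",P,T),("S",Q,S)):
    z=X[...,2]; c=d["color"].astype(int)
    m=(abs(z-.014)<.006)&(X[...,0]>.54)&(X[...,0]<.74)&(X[...,1]>-.17)&(X[...,1]<.02)&(c.max(2)<120)
    m=cv2.morphologyEx(m.astype(np.uint8),2,np.ones((3,3)))
    cs=max(cv2.findContours(m,0,2)[0],key=cv2.contourArea)[:,0]
    g=np.array([ray(d,u,v,.014) for u,v in cs]); r=cv2.minAreaRect(g[:,:2].astype(np.float32)*1000); print("foot",n,r)
    # cup rim
    m=((c.max(2)<(45 if n=="T" else 40))&(z>.29)&(z<.345)&(np.hypot(X[...,0]-.498,X[...,1]-.013)<.05)).astype(np.uint8)
    k=max(cv2.findContours(m,0,2)[0],key=cv2.contourArea); e=cv2.fitEllipse(k); pc=X[m>0]
    print("cup",n,e,ray(d,*e[0],.329),"floor z",np.percentile(pc[:,2],[2,20,50,80,98]).round(4), pc.mean(0))
# dish in scene
c=S["color"].astype(int);m=((c.min(2)>170)&(np.hypot(Q[...,0]-.491,Q[...,1]+.15)<.1)).astype(np.uint8)
k=max(cv2.findContours(m,0,2)[0],key=cv2.contourArea); e=cv2.fitEllipse(k); print("dish S",e,ray(S,*e[0],.010))
# handle
for n,X in(("T",P),("S",Q)):
    w=X.reshape(-1,3); w=w[(w[:,0]>.48)&(w[:,0]<.61)&(w[:,1]>.05)&(w[:,1]<.11)&(w[:,2]>.108)&(w[:,2]<.16)]
    p=np.polyfit(w[:,0],w[:,1],1); 
    g=least_squares(lambda q:w[:,2]-(q[1]-.85*abs(w[:,0]-q[0])*np.hypot(1,p[0])),[.54,.146],loss='soft_l1',f_scale=.003)
    print("handle",n,len(w),p,"peak",g.x,np.polyval(p,g.x[0]))
# arm line top
z=P[...,2];c=T["color"].astype(int)
m=(z>.29)&(z<.325)&(c.min(2)>110)&(P[...,0]>.5)&(P[...,0]<.68)&(P[...,1]<.03)
w=P[m]; l=cv2.fitLine(w[:,:2].astype(np.float32),cv2.DIST_HUBER,0,.01,.01).ravel(); print("arm",len(w),l,np.median(w[:,2]))
# hook in scene
w=Q.reshape(-1,3); w=w[(np.hypot(w[:,0]-.498,w[:,1]-.013)<.04)&(w[:,2]>.17)&(w[:,2]<.285)]; print(len(w)); print(w[np.argsort(w[:,2])].round(3)[::2])
```

```text
pole scene fit 330 [ 0.68571756 -0.0889061 ] 0.001471900478967251
foot T ((682.464111328125, -126.83218383789062), (55.50539779663086, 132.2081756591797), 62.018131256103516)
cup T ((249.9416046142578, 209.30899047851562), (21.678306579589844, 22.232881546020508), 90.5168685913086) [0.49793559 0.01277228 0.329     ] floor z [0.3092 0.3122 0.3152 0.3259 0.3315] [0.49801447 0.01284286 0.31764166]
foot S ((691.9722290039062, -94.38846588134766), (121.55665588378906, 125.42339324951172), 74.80364990234375)
cup S ((248.98223876953125, 155.73751831054688), (11.612604141235352, 14.404289245605469), 84.34999084472656) [0.50327036 0.00322418 0.329     ] floor z [0.3115 0.3136 0.3174 0.3241 0.3301] [0.49680253 0.01508555 0.31886276]
dish S ((226.73095703125, 246.13870239257812), (27.24137306213379, 35.41699981689453), 87.27842712402344) [ 0.4959132  -0.15299581  0.01      ]
handle T 59 [-0.28997906  0.23968958] peak [0.5411096  0.14801842] 0.08277912460483564
handle S 37 [-0.30567062  0.24613988] peak [0.54256717 0.14780036] 0.08029304176210783
arm 33 [ 0.8886193  -0.4586455   0.57188094 -0.03
[... 170 characters left out ...]
06]
 [ 0.505  0.014  0.207]
 [ 0.51   0.021  0.209]
 [ 0.505  0.022  0.211]
 [ 0.509  0.022  0.213]
 [ 0.496 -0.006  0.214]
 [ 0.494 -0.003  0.216]
 [ 0.51   0.021  0.219]
 [ 0.494 -0.002  0.22 ]
 [ 0.505  0.021  0.222]
 [ 0.496  0.     0.224]
 [ 0.491 -0.005  0.226]
 [ 0.497 -0.     0.229]
 [ 0.495 -0.005  0.232]
 [ 0.494 -0.002  0.233]
 [ 0.491 -0.004  0.234]
 [ 0.494 -0.002  0.238]
 [ 0.497 -0.001  0.244]
 [ 0.496  0.001  0.247]
 [ 0.495 -0.004  0.25 ]
 [ 0.494  0.004  0.253]
 [ 0.489 -0.001  0.255]
 [ 0.495 -0.004  0.26 ]
 [ 0.492 -0.005  0.263]
 [ 0.496  0.002  0.264]
 [ 0.495 -0.004  0.268]
 [ 0.49  -0.001  0.273]
 [ 0.495 -0.003  0.277]
 [ 0.495 -0.004  0.282]
 [ 0.491 -0.004  0.285]]
```

```bash
cat >> h.py <<'E'
POLE=np.array([.6835,-.0885]); BAIL=np.array([.5418,.0815]); HD=np.array([.9585,-.285]); DISH=np.array([.493,-.152])
RR=.21
def arc(a,z): return np.array([POLE[0]+RR*np.cos(a),POLE[1]+RR*np.sin(a),z])
# swing angle where the handle's vertical plane crosses the hook circle
q=BAIL-POLE; b=q@HD; t=-b+np.array([1,-1])*np.sqrt(b*b-q@q+RR**2); t=t[np.argmin(abs(t))]
X=q+t*HD; A_BAIL=np.arctan2(X[1],X[0])
e=DISH-POLE; A_DISH=np.arctan2(e[1],e[0])%(2*np.pi)
ROT=np.array([[0,0,1],[0,1,0],[-1,0,0]],float)
def st(s): print(s,"t%.1f"%get_time(),np.round(get_tcp_pos(),4),np.round(get_contact_force(),1),flush=True)
E
python3 - <<'E'
from h import *
print(get_eef_rot().round(3)); st("start")
print("t",t,np.degrees([A_BAIL,A_DISH]))
c=np.array([.498,.0128]); a0=np.arctan2(*(c-POLE)[::-1]); print(np.degrees(a0),arc(a0,0))
p=np.array(get_tcp_pos()); 
for R in(ROT,ROT@np.diag([1,-1,-1])):
    print([None if (j:=manip.ik(arc(a,z),R)) is None else np.round(j,2) for a in(A_BAIL,A_DISH) for z in(.19,.42)])
manip.servo_line([p[0],p[1],.42],v=.2); fingers.gripper_to(0.0)
st("up")
E
```

```text
[[-0.     0.223 -0.975]
 [ 0.001 -0.975 -0.223]
 [-1.    -0.001  0.   ]]
start t0.1 [ 0.1392 -0.6089  0.2219] [ 0.5  0.1 -0.8]
t 0.013751591101577032 [127.7339514  198.43494882]
151.3614149300457 [0.49919131 0.01214943 0.        ]
[array([ 0.57,  0.59, -1.13,  1.74,  0.57,  1.19,  0.85]), array([ 0.53,  0.36, -1.05,  1.38,  0.31,  1.57,  1.08]), array([ 0.86,  0.35, -0.79,  1.88,  0.29,  1.03,  1.52]), array([ 0.85,  0.17, -0.75,  1.51,  0.12,  1.51,  1.68])]
[array([ 0.4 ,  0.46, -0.84,  1.75,  0.38,  1.1 , -2.13]), array([ 0.5 ,  0.34, -1.  ,  1.38,  0.29,  1.57, -2.04]), array([ 0.55,  0.28, -0.4 ,  1.89,  0.13,  1.  , -1.48]), array([ 0.6 ,  0.13, -0.43,  1.52,  0.06,  1.5 , -1.41])]
up t2.6 [ 0.1392 -0.6089  0.42  ] [0.2 0.2 1. ]
```

```bash
cat >> h.py <<'E'
ROT=np.array([[0,1,0],[0,0,-1],[-1,0,0]],float)
A0=np.radians(151.36)
E
python3 - <<'E'
from h import *
c=np.array([.4985,.0125])
print([None if (j:=manip.ik(arc(a,z),ROT)) is None else np.round(j,2) for a in(A_BAIL,A_DISH) for z in(.19,.42)])
manip.reach([*c,.42],ROT); st("above")
R=get_eef_rot();p=get_tcp_pos();d=cam("wrist");save(d,"w1.png")
manip.servo_line([*c,.335],v=.1); st("rim")
z=.335
while z>.300:
    z-=.003; manip.servo_line([*c,z],v=.03)
    if get_contact_force()[2]>4: break
st("contact")
E
```

```text
[array([ 0.55,  0.56, -1.08,  1.75,  0.53,  1.16, -0.69]), array([ 0.53,  0.36, -1.05,  1.38,  0.31,  1.57, -0.49]), array([ 0.69,  0.3 , -0.58,  1.88,  0.19,  1.01,  0.03]), array([ 0.75,  0.15, -0.62,  1.51,  0.09,  1.5 ,  0.13])]
above t5.1 [0.4987 0.0113 0.4198] [ 0.6 -1.  -0.3]
rim t6.2 [0.4988 0.0126 0.3356] [ 0.6 -0.4 -0.8]
contact t8.7 [0.4986 0.0126 0.3051] [-0.4  0.1  4.1]
```

View pics/w1.png

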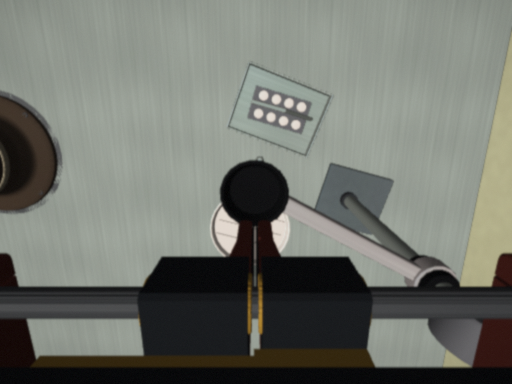

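The wrist view shows the closed fingers centred over the cup at (255,192), with the rack clear at (280,110). They are now touching the cup floor, so I'll pull the arm down.

Run:
```python
from h import *
c=[.4985,.0125]
for z in(.295,.27,.235,.200): manip.servo_line([*c,z],v=.05); st("down")
d=cam("scene");P=pts(d);b=(140,250,200,300)
a=cv2.convertScaleAbs(d["color"][b[0]:b[1],b[2]:b[3],::-1],alpha=1.3);cv2.imwrite("pics/d1.png",cv2.resize(a,None,fx=5,fy=5,interpolation=cv2.INTER_CUBIC))
w=P.reshape(-1,3);n=np.hypot(w[:,0]-.4985,w[:,1]-.0125)
h=w[(n<.04)&(w[:,2]>.05)&(w[:,2]<.16)]; h=h[np.argsort(h[:,2])];print(h.round(3)[::3])
r=np.hypot(*(w[:,:2]-POLE).T); arm=w[(r>.06)&(r<.17)&(w[:,2]>.16)&(w[:,2]<.32)&(w[:,1]<.02)]; print("arm z",np.percentile(arm[:,2],[10,50,90]))
l=cv2.fitLine(arm[:,:2].astype(np.float32),cv2.DIST_HUBER,0,.01,.01).ravel();print(l)
```

```text
down t9.0 [0.4989 0.0128 0.2956] [-1.5  0.   9.4]
down t9.7 [0.499  0.0129 0.2709] [-1.6  1.2  9.8]
down t10.5 [0.4991 0.013  0.236 ] [-1.3  1.4 11.8]
down t11.4 [0.4992 0.013  0.2011] [-2.3  1.  12.4]
[[ 0.502  0.012  0.107]
 [ 0.503  0.018  0.112]
 [ 0.497  0.006  0.114]
 [ 0.502  0.02   0.115]
 [ 0.506  0.021  0.116]
 [ 0.498 -0.004  0.118]
 [ 0.497 -0.001  0.125]
 [ 0.495 -0.005  0.128]
 [ 0.493 -0.003  0.13 ]
 [ 0.494 -0.004  0.137]
 [ 0.496  0.001  0.139]
 [ 0.498 -0.003  0.148]
 [ 0.492 -0.001  0.154]]
arm z [0.21294054 0.21985099 0.31478846]
[ 0.8560829  -0.51683855  0.5779511  -0.02979501]
```

View pics/d1.png

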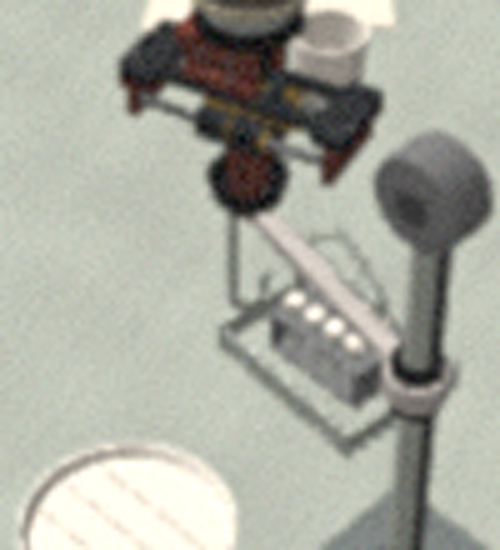

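```bash
cat > m.py <<'E'
from h import *
import pickle
def armz(d,a=A0):
    w=pts(d).reshape(-1,3); q=w[:,:2]-POLE; u=np.array([np.cos(a),np.sin(a)])
    r=q@u; k=q@np.array([-u[1],u[0]]); m=(r>.05)&(r<.16)&(abs(k)<.012)&(w[:,2]>.16)&(w[:,2]<.33)
    s=(r>.16)&(r<.25)&(abs(k)<.04)&(w[:,2]>.07)&(w[:,2]<.26)
    t=w[s&(k<-.010)]
    return np.percentile(w[m,2],[25,50,75]).round(4),m.sum(),"tip",np.percentile(t[:,2],[0,10,50,90,97,100]).round(3) if len(t) else 0
E
python3 - <<'E'
from m import *
print(armz(pickle.load(open("scene.pkl","rb"))))
print(armz(cam("scene")))
c=[.4985,.0125]
manip.servo_line([*c,.189],v=.03); st("down"); print(armz(cam("scene"))); print(armz(cam("top")))
E
```

```text
(array([0.306 , 0.3087, 0.3101]), np.int64(157), 'tip', array([0.207, 0.209, 0.217, 0.224, 0.226, 0.227]))
(array([0.2167, 0.2195, 0.2977]), np.int64(213), 'tip', array([0.112, 0.123, 0.226, 0.239, 0.247, 0.256]))
down t12.0 [0.4993 0.0131 0.1901] [-2.5  1.2 13.7]
(array([0.2064, 0.2092, 0.2855]), np.int64(202), 'tip', array([0.105, 0.121, 0.217, 0.228, 0.238, 0.246]))
(array([0.2063, 0.208 , 0.2099]), np.int64(148), 'tip', 0)
```

Run:
```python
from m import *
print("grip",get_grip_width())
c=[.4985,.0125]
manip.servo_line([*c,.178],v=.03); st("down"); 
d=cam("top");print(armz(d))
P=pts(d);m=(np.hypot(P[...,0]-.4985,P[...,1]-.0125)<.05)&(P[...,2]>.15)&(P[...,2]<.26);print(np.percentile(P[m][:,2],[5,25,50,75,95]).round(3) if m.any() else 0)
d=cam("wrist"); v=d["z_map"]; a=cv2.resize(d["color"][120:300,160:360,::-1],None,fx=3,fy=3,interpolation=cv2.INTER_CUBIC); cv2.imwrite("pics/w2.png",a)
H=np.array(d["hand_eye"]);print(H.round(3))
K=d["mtx"]
for (u,w) in((255,165),(228,192),(283,192),(255,210),(255,240)):
    z=v[w,u];c=np.array([(u-K[0,2])/K[0,0]*z,(w-K[1,2])/K[1,1]*z,z,1]);print(u,w,(H@c)[:3].round(4))
```

```text
grip 0.0040579022470393945
down t12.6 [0.4993 0.0131 0.1792] [-2.4  1.3 14.3]
(array([0.1962, 0.1978, 0.1994]), np.int64(148), 'tip', 0)
0
[[ 0.003 -0.269  0.963 -0.163]
 [ 1.     0.001 -0.002  0.   ]
 [-0.     0.963  0.269 -0.072]
 [ 0.     0.     0.     1.   ]]
255 165 [ 1.786e-01 -1.000e-04 -9.200e-03]
228 192 [ 0.1777 -0.0319  0.0228]
283 192 [0.178  0.0329 0.0229]
255 210 [-0.0318  0.0002 -0.0272]
255 240 [-0.0242  0.0002 -0.0087]
```

View pics/w2.png

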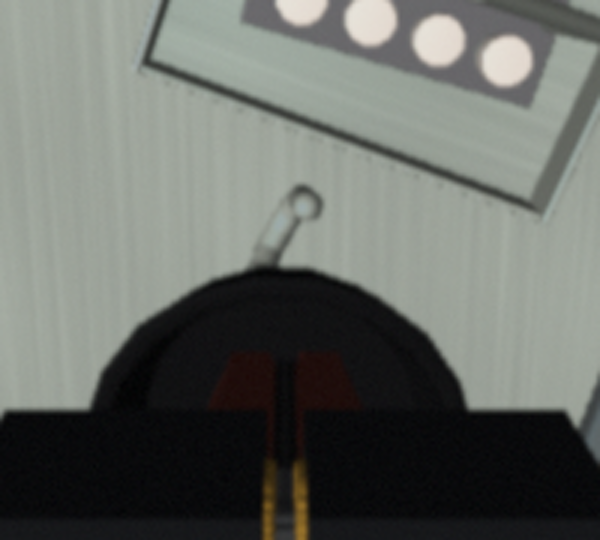

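The fingers are inside the cup and the slide is about 0.111 by depth. The tip points at the handle and is clear of the pan. Next I'll swing it under the handle.

```bash
cat >> m.py <<'E'
def swing(a1,a2,z,n,v):
    for a in np.linspace(a1,a2,n+1)[1:]:
        manip.servo_line(arc(a,z),v=v); st("a%.1f"%np.degrees(a))
def armang(d,lo,hi):
    P=pts(d);w=P.reshape(-1,3);c=d["color"].reshape(-1,3).astype(int);r=np.hypot(*(w[:,:2]-POLE).T)
    a=np.degrees(np.arctan2(*(w[:,:2]-POLE).T[::-1]))%360
    m=(r>.05)&(r<.17)&(w[:,2]>lo)&(w[:,2]<hi)&(c.min(1)>95)&(a>90)&(a<270)
    g=a[m&(r>.1)]; return m.sum(),np.median(g),np.median(w[m,2])
E
python3 - <<'E'
from m import *
print("before",armang(cam("top"),.18,.215))
swing(A0,A_BAIL,.178,3,.06)
d=cam("top");print("after",armang(d,.18,.215))
d=cam("wrist");save(d,"w3.png")
s=cam("scene");b=(140,250,210,310)
a=cv2.convertScaleAbs(s["color"][b[0]:b[1],b[2]:b[3],::-1],alpha=1.3)
x=cv2.resize(d["color"][:,:,::-1],(400,300));y=cv2.resize(a,(400,440),interpolation=cv2.INTER_CUBIC)
o=np.zeros((440,800,3),np.uint8);o[:300,:400]=x;o[:,400:]=y;cv2.imwrite("pics/s3.png",o)
E
```

```text
before (np.int64(133), np.float64(151.54198839001924), np.float64(0.19758528446470683))
a143.5 t13.4 [0.5157 0.0378 0.1794] [-2.1  1.8 13.1]
a135.6 t14.0 [0.5348 0.0596 0.1796] [-0.1  1.2 14. ]
a127.7 t14.7 [0.5566 0.0788 0.1801] [-1.2  1.4 15.4]
after (np.int64(168), np.float64(127.03149932379581), np.float64(0.19824904457726672))
```

View pics/s3.png

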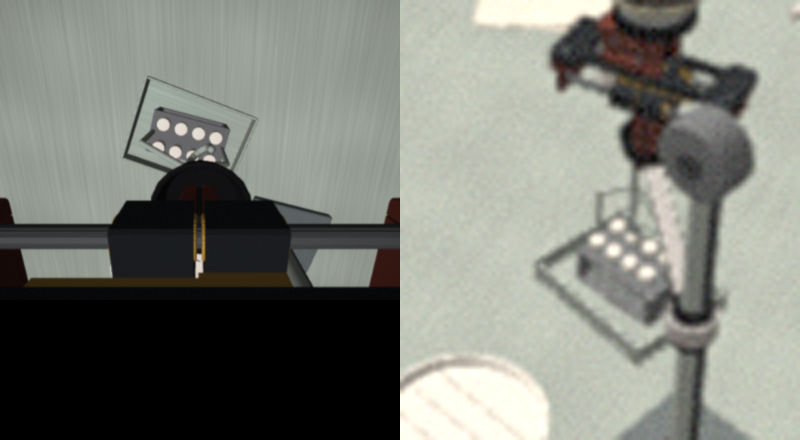

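```bash
python3 -c "
import cv2;a=cv2.imread('pics/w3.png')[85:275,140:350];cv2.imwrite('pics/w3c.png',cv2.resize(a,None,fx=3.1,fy=3.1,interpolation=2))"
```

```text
(no output)
```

View pics/w3c.png

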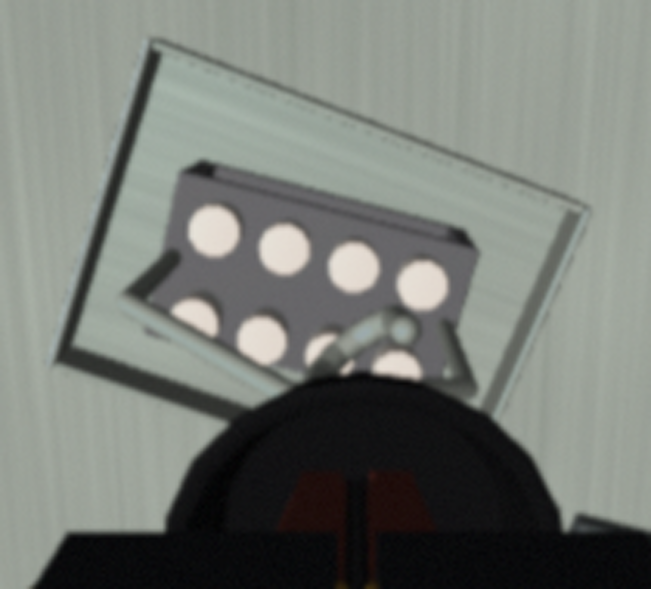

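The handle wire runs over the hook with the tip at (400,330) beyond it, inside the handle. Nothing has been bumped. Now a slow, controlled rise.

Run:
```python
from m import *
for z in(.20,.212,.224,.236,.248,.260,.272): manip.servo_line(arc(A_BAIL,z),v=.025); st("rise")
d=cam("top");print(armang(d,.2,.33))
s=cam("scene");b=(130,260,200,310);a=cv2.convertScaleAbs(s["color"][b[0]:b[1],b[2]:b[3],::-1],alpha=1.3)
cv2.imwrite("pics/r1.png",cv2.resize(a,None,fx=4.5,fy=4.5,interpolation=2))
```

```text
rise t15.8 [0.5563 0.0786 0.2018] [-1.4  0.8 12.9]
rise t16.5 [0.5563 0.0787 0.2139] [-0.7  1.6 12.5]
rise t17.1 [0.5562 0.0786 0.2257] [-0.6  1.4 13.6]
rise t17.7 [0.556  0.0785 0.2376] [-0.4  1.2 12.1]
rise t18.4 [0.5558 0.0784 0.2494] [-1.2  0.8 11.3]
rise t19.0 [0.5556 0.0783 0.261 ] [-0.7  1.5  8.4]
rise t19.6 [0.5555 0.0782 0.2729] [-0.9  1.2  6.9]
(np.int64(191), np.float64(127.48214316657709), np.float64(0.28537337827392645))
```

View pics/r1.png

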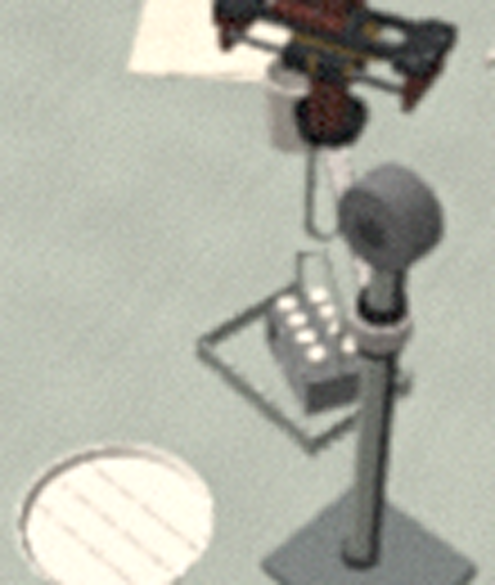

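```bash
cat >> m.py <<'E'
def caps(d):
    P=pts(d);c=d["color"].astype(int)
    m=(P[...,2]>.035)&(P[...,2]<.16)&(P[...,0]>.42)&(P[...,0]<.62)&(P[...,1]>-.24)&(P[...,1]<.15)&(c.min(2)>130)
    return m.sum(),np.median(P[m],0).round(4),np.percentile(P[m][:,2],[5,50,95]).round(3)
E
python3 - <<'E'
from m import *
print(caps(pickle.load(open("scene.pkl","rb"))),caps(pickle.load(open("top.pkl","rb"))))
for n in("scene","top"): print(n,caps(cam(n)))
st("")
E
```

```text
(np.int64(69), array([0.5347, 0.0771, 0.0614]), array([0.048, 0.061, 0.065])) (np.int64(93), array([0.5436, 0.0806, 0.0615]), array([0.057, 0.062, 0.066]))
scene (np.int64(85), array([0.5529, 0.0733, 0.0825]), array([0.077, 0.082, 0.135]))
  return _methods._mean(a, axis=axis, dtype=dtype,
  ret = um.true_divide(
Traceback (most recent call last):
  File "m.py", line 20, in caps
    return m.sum(),np.median(P[m],0).round(4),np.percentile(P[m][:,2],[5,50,95]).round(3)
                                              ~~~~~~~~~~~~~^^^^^^^^^^^^^^^^^^^^^
IndexError: index -1 is out of bounds for axis 0 with size 0
```

Run:
```python
from m import *
for z in(.280,.284,.288,.291): manip.servo_line(arc(A_BAIL,z),v=.015); st("rise")
print(armang(cam("top"),.2,.34))
s=cam("scene");print("caps",caps(s))
P=pts(s);h=P[(np.hypot(P[...,0]-.555,P[...,1]-.078)<.07)&(P[...,2]>.115)&(P[...,2]<.30)]
h=h[np.argsort(h[:,2])];print(h.round(3)[::2][:60])
b=(130,250,220,310);a=cv2.convertScaleAbs(s["color"][b[0]:b[1],b[2]:b[3],::-1],alpha=1.3)
cv2.imwrite("pics/r2.png",cv2.resize(a,None,fx=5,fy=5,interpolation=2))
```

```text
rise t20.5 [0.5554 0.0782 0.2808] [0.5 0.5 7.2]
rise t20.9 [0.5554 0.0782 0.2848] [-0.4  1.   7.6]
rise t21.4 [0.5554 0.0782 0.2888] [-0.3  1.   7.6]
rise t21.7 [0.5554 0.0782 0.2918] [-0.8  0.6  6.4]
(np.int64(191), np.float64(127.67224657303568), np.float64(0.3030303718319346))
caps (np.int64(76), array([0.5566, 0.0681, 0.1011]), array([0.086, 0.101, 0.106]))
[[0.596 0.036 0.115]
 [0.595 0.039 0.117]
 [0.599 0.038 0.12 ]
 [0.598 0.039 0.124]
 [0.596 0.036 0.125]
 [0.595 0.037 0.129]
 [0.599 0.037 0.131]
 [0.526 0.104 0.132]
 [0.598 0.038 0.135]
 [0.594 0.038 0.138]
 [0.529 0.099 0.142]
 [0.597 0.04  0.143]
 [0.595 0.036 0.146]
 [0.597 0.04  0.148]
 [0.596 0.042 0.152]
 [0.532 0.091 0.155]
 [0.587 0.049 0.157]
 [0.585 0.046 0.158]
 [0.584 0.047 0.162]
 [0.539 0.085 0.163]
 [0.583 0.049 0.165]
 [0.545 0.082 0.167]
 [0.577 0.053 0.169]
 [0.575 0.056 0.171]
 [0.574 0.058 0.174]
 [0.567 0.063 0.176]
 [0.551 0.079 0.177]
 [0.554 0.073 0.178]
 [0.567 0.063 0.182]
 [0.564 0.069 0.185]
 [0.563 0.061 0.187]
 [0.562 0.081 0.19 ]
 [0.556 0.074 0.193]
 [0.555 0.068 0.197]
 [0.55  0.071 0.198]
 [0.56  0.083 0.198]
 [0.566 0.079 0.198]
 [0.553 0.072 0.203]
 [0.551 0.069 0.205]
 [0.551 0.068 0.21 ]
 [0.547 0.066 0.215]
 [0.55  0.07  0.218]
 [0.547 0.067 0.224]
 [0.551 0.067 0.23 ]
 [0.55  0.068 0.234]
 [0.55  0.068 0.239]
 [0.549 0.068 0.243]
 [0.551 0.065 0.25 ]
 [0.549 0.068 0.252]
 [0.546 0.067 0.256]
 [0.549 0.067 0.262]
 [0.546 0.066 0.266]
 [0.549 0.068 0.271]
 [0.548 0.068 0.275]
 [0.544 0.068 0.278]
 [0.544 0.069 0.281]
 [0.548 0.069 0.283]
 [0.544 0.068 0.287]
 [0.549 0.066 0.29 ]
 [0.59  0.022 0.292]]
```

View pics/r2.png

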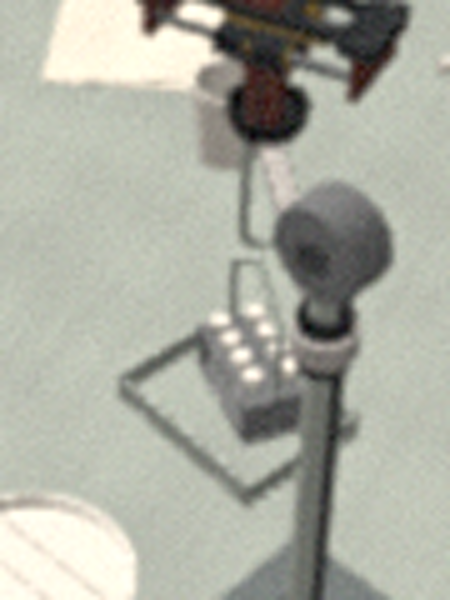

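```bash
cat >> m.py <<'E'
def capfit(d):
    P=pts(d);c=d["color"].astype(int)
    m=(P[...,2]>.085)&(P[...,2]<.135)&(P[...,0]>.40)&(P[...,0]<.64)&(P[...,1]>-.24)&(P[...,1]<.15)&(c.min(2)>130)
    w=P[m]; 
    if len(w)<10: return len(w)
    k=w-np.median(w,0); pl=np.linalg.lstsq(np.c_[k[:,:2],np.ones(len(k))],k[:,2],rcond=None)[0]
    return len(w),np.median(w,0).round(4),"tilt deg",np.degrees(np.arctan(np.hypot(*pl[:2]))).round(1),pl[:2].round(2)
E
python3 - <<'E'
from m import *
for z in(.295,.299): manip.servo_line(arc(A_BAIL,z),v=.01); st("rise"); print(armang(cam("top"),.2,.34))
for i in range(4): print(capfit(cam("scene"))); manip.hold(.35)
st("")
E
```

```text
rise t22.4 [0.5554 0.0782 0.2957] [0.4 1.4 7.3]
(np.int64(195), np.float64(127.53095086817632), np.float64(0.3067583136161888))
rise t22.9 [0.5552 0.0782 0.2995] [0.  0.5 4.6]
(np.int64(199), np.float64(127.55413286958208), np.float64(0.30893443850019714))
(74, array([0.554 , 0.0691, 0.109 ]), 'tilt deg', np.float64(2.8), array([ 0.02, -0.04]))
(75, array([0.5546, 0.0716, 0.1089]), 'tilt deg', np.float64(4.0), array([ 0.04, -0.05]))
(73, array([0.5552, 0.0721, 0.1087]), 'tilt deg', np.float64(4.1), array([ 0.02, -0.07]))
(76, array([0.5562, 0.0737, 0.1087]), 'tilt deg', np.float64(3.4), array([ 0.05, -0.03]))
 t24.6 [0.5552 0.0782 0.2995] [-0.6  1.7  5.3]
```

Run:
```python
from m import *
swing(A_BAIL,A_DISH,.299,5,.07)
print(armang(cam("top"),.28,.34))
for i in range(5): print(capfit(cam("scene"))); manip.hold(.4)
s=cam("scene");P=pts(s)
c=arc(A_DISH,0)[:2];h=P[(np.hypot(P[...,0]-c[0],P[...,1]-c[1])<.075)&(P[...,2]>.13)&(P[...,2]<.235)]
h=h[np.argsort(h[:,1])];print(c);print(h.round(3)[::2])
st("")
```

```text
a141.9 t25.5 [0.5187 0.0408 0.2995] [ 0.1 -1.1  5. ]
a156.0 t26.4 [ 0.4925 -0.0036  0.2997] [ 1.8 -1.2  5.3]
a170.2 t27.3 [ 0.4774 -0.053   0.2996] [ 1.  -1.   5.1]
a184.3 t28.2 [ 0.4748 -0.1045  0.2995] [ 0.2 -0.2  5.4]
a198.4 t29.1 [ 0.4849 -0.1551  0.2995] [0.3 0.9 5. ]
(np.int64(187), np.float64(197.51458200775826), np.float64(0.30889264667663635))
(118, array([ 0.4883, -0.1469,  0.1085]), 'tilt deg', np.float64(2.9), array([0.03, 0.04]))
(103, array([ 0.4947, -0.1618,  0.1092]), 'tilt deg', np.float64(9.2), array([ 0.05, -0.15]))
(115, array([ 0.4931, -0.1581,  0.1082]), 'tilt deg', np.float64(8.4), array([ 0.09, -0.12]))
(118, array([ 0.4872, -0.1468,  0.1087]), 'tilt deg', np.float64(2.6), array([ 0.02, -0.04]))
(103, array([ 0.4915, -0.1612,  0.1092]), 'tilt deg', np.float64(4.3), array([ 0.03, -0.07]))
[ 0.48427651 -0.15490783]
[[ 0.49  -0.175  0.219]
 [ 0.494 -0.175  0.211]
 [ 0.49  -0.175  0.213]
 [ 0.452 -0.174  0.149]
 [ 0.447 -0.174  0.146]
 [ 0.49  -0.173  0.231]
 [ 0.493 -0.173  0.223]
 [ 0.451 -0.173  0.142]
 [ 0.451 -0.172  0.152]
 [ 0.493 -0.172  0.227]
 [ 0.446 -0
[... 347 characters left out ...]
]
 [ 0.503 -0.155  0.183]
 [ 0.487 -0.154  0.198]
 [ 0.505 -0.153  0.178]
 [ 0.486 -0.152  0.201]
 [ 0.513 -0.152  0.181]
 [ 0.505 -0.151  0.181]
 [ 0.516 -0.151  0.177]
 [ 0.509 -0.151  0.182]
 [ 0.486 -0.151  0.214]
 [ 0.523 -0.15   0.169]
 [ 0.482 -0.15   0.221]
 [ 0.527 -0.15   0.171]
 [ 0.53  -0.149  0.162]
 [ 0.484 -0.148  0.206]
 [ 0.525 -0.147  0.163]
 [ 0.48  -0.147  0.222]
 [ 0.517 -0.147  0.173]
 [ 0.529 -0.147  0.164]
 [ 0.484 -0.146  0.223]
 [ 0.532 -0.146  0.16 ]
 [ 0.539 -0.146  0.133]
 [ 0.536 -0.145  0.156]
 [ 0.535 -0.145  0.151]
 [ 0.535 -0.145  0.14 ]
 [ 0.538 -0.144  0.136]
 [ 0.534 -0.142  0.158]
 [ 0.48  -0.14   0.225]]
 t31.4 [ 0.4849 -0.1551  0.2995] [ 0.5 -0.4  5.7]
```

Run:
```python
from m import *
p=get_tcp_pos(); 
for z in(.303,.307,.312): manip.servo_line([p[0],p[1],z],v=.01); st("lift")
print(armang(cam("top"),.28,.34))
manip.servo_line([p[0],p[1],.40],v=.06); st("off")
x=np.array([0,-.6,-.8]);y=np.array([1.,0,0]);R=np.c_[x,y,np.cross(x,y)]
manip.reach([.47,.10,.38],R); st("side")
Rr=get_eef_rot();pp=get_tcp_pos()
d=cam("wrist");s=cam("scene");t=cam("top")
pickle.dump((d,Rr,pp,s,t),open("fin.pkl","wb"))
print(armang(t,.28,.34)); print(capfit(s),capfit(t))
b=(140,280,180,290);a=cv2.convertScaleAbs(s["color"][b[0]:b[1],b[2]:b[3],::-1],alpha=1.2)
o=np.zeros((420,800,3),np.uint8);o[:,470:]=cv2.resize(a,(330,420),interpolation=2);o[:352,:470]=cv2.resize(d["color"][:,:,::-1],(470,352));cv2.imwrite("pics/f.png",o)
```

```text
lift t32.0 [ 0.4849 -0.1551  0.3029] [-0.8 -0.5  2.8]
lift t32.5 [ 0.4848 -0.155   0.3068] [-0.2  0.6  1.2]
lift t33.2 [ 0.4849 -0.1551  0.312 ] [-0.7  0.2  0.4]
(np.int64(196), np.float64(197.67406438693885), np.float64(0.30916255109879653))
off t34.8 [ 0.4848 -0.1551  0.3997] [ 0.7 -0.3  0.1]
side t36.0 [0.4704 0.0988 0.38  ] [0.3 0.1 0.5]
(np.int64(255), np.float64(198.7371388642313), np.float64(0.30877701131507435))
(104, array([ 0.487 , -0.1587,  0.1165]), 'tilt deg', np.float64(5.3), array([ 0.05, -0.08])) (75, array([ 0.4876, -0.142 ,  0.1156]), 'tilt deg', np.float64(18.3), array([-0.15,  0.3 ]))
```

View pics/f.png

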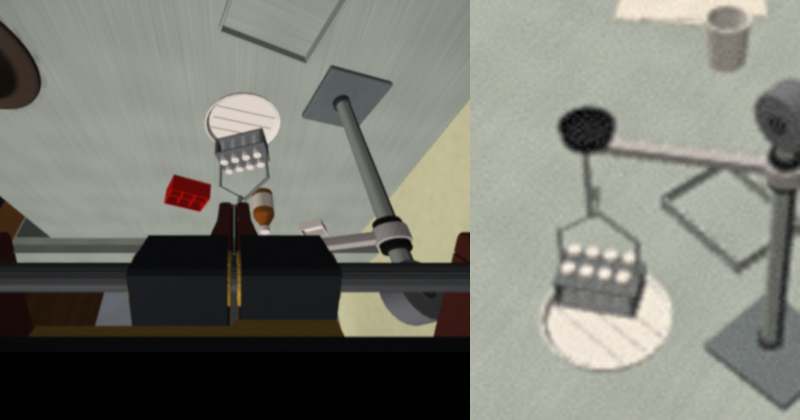

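The rack hangs by the handle peak at the hook, over the dish, and the bystanders are undisturbed. I'll let it settle and check numerically.

Run:
```python
from m import *
manip.hold(6)
for i in range(6):
    s=cam("scene");print("%.1f"%get_time(),capfit(s)); manip.hold(.5)
t=cam("top");print(armang(t,.28,.34),np.degrees(A_DISH))
P=pts(s);h=P[(np.hypot(P[...,0]-.485,P[...,1]+.155)<.075)&(P[...,2]>.14)&(P[...,2]<.205)]
print("handle mid",((h.min(0)+h.max(0))/2).round(4),h.max(0).round(3),h.min(0).round(3))
```

```text
42.2 (105, array([ 0.486 , -0.1572,  0.117 ]), 'tilt deg', np.float64(3.2), array([ 0.03, -0.04]))
42.7 (104, array([ 0.4859, -0.1591,  0.1167]), 'tilt deg', np.float64(3.8), array([ 0.03, -0.06]))
43.3 (103, array([ 0.4868, -0.1575,  0.1166]), 'tilt deg', np.float64(4.4), array([ 0.05, -0.06]))
43.8 (105, array([ 0.4867, -0.1572,  0.1171]), 'tilt deg', np.float64(5.2), array([ 0.06, -0.07]))
44.4 (105, array([ 0.4867, -0.1596,  0.1171]), 'tilt deg', np.float64(4.7), array([ 0.04, -0.07]))
44.9 (105, array([ 0.4866, -0.1582,  0.1166]), 'tilt deg', np.float64(6.6), array([ 0.06, -0.1 ]))
(np.int64(254), np.float64(198.62421164988993), np.float64(0.30883430846995974)) 198.434948822922
handle mid [ 0.4891 -0.158   0.1745] [ 0.536 -0.14   0.204] [ 0.442 -0.176  0.145]
```

Run:
```python
from m import *
manip.hold(2); print(capfit(cam("scene"))); st("end"); order.finish_job()
```

```text
(104, array([ 0.4852, -0.1577,  0.117 ]), 'tilt deg', np.float64(5.3), array([ 0.07, -0.06]))
end t47.5 [0.47 0.1  0.38] [-0.2 -0.3  0.4]
the job is handed in; nothing more can be done
```

The rack is hanging on the hook over the drip dish, and I handed the job in at 47.5 s of the 72 s allowed. I pulled the hook down about 111 mm through the cup and swung it under the handle from its open side. I let it rise slowly under the fingertips to the top, swung the arm over the dish and backed off.

**Last checks that looked right:**
- **Position:** the arm is at 198.6° against a target of 198.4°. The rack's caps are centred at about (0.486, -0.158) and the dish at about (0.493, -0.152), so it hangs roughly 9 mm off centre. Most of that is because the dish lies off the hook's circle.
- **Rest:** over the last 5 s the caps moved no more than about 2 mm, which is within camera noise.
- **Surroundings:** the last picture showed the bottle, beaker and tip box standing and untouched as far as I could see. The robot was clear of everything.

**Checks that disagreed:**
- **Fingertip height:** the TCP read about 20 mm lower than the cup floor seen by the cameras, so I set the pull-down depth by camera.
- **Hanging height:** the caps sat about 13 mm low while the fingers still pressed on the cup, although the arm already looked fully up. They came up about 8 mm as I lifted off slowly at 10 mm/s, with the force fading gradually. They are still 5 mm below the height I worked out from the text.
- **Tilt:** the caps read 3–7° off level in the final checks. This fit is noisy, so I can't say whether the rack really leans.

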